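# Lock the centring plug into the pin-pressing fixture

## Robot

A 6-joint arm with a two-finger parallel gripper is mounted at the origin on the work surface. World frame = base frame: x ahead of the robot, y to its left, z up, the work surface at z = 0. Lengths are in m, angles in rad, forces in N, time in s.
With the tool pointing down it reaches from about 0.25 to 0.775 m from the base axis. Payload 4 kg.
Tool frame: the origin (TCP) lies at the very end of the fingers, on their centre line; the grasp point (between the pads) lies 19 mm behind it; z points along the fingers, y is the line along which they close (so a half turn about z gives the same grasp; the last joint's range is limited). The gripper opens to 85 mm and grips with 20 to 120 N. Pads are 22 mm wide; open, the fingers measure 114 mm over their backs; the gripper's body (76 mm by 85 mm) begins 54 mm behind the grasp point. The pads swing forward as they close: fully open they stand 13 mm farther back than shut.
Start: joints at [-1.383, 0.087, 1.371, -0, 1.684, -0.103], TCP at [0.158, -0.527, 0.231] pointing down, gripper open.
Joint ranges: [-3.1, 3.1], [-0.76, 2.03], [0.27, 2.55], [-1.08, 4.22], [0.17, 2.65], [-2.57, 2.57]. Speed limits (rad/s): [2.79, 2.79, 3.14, 3.14, 3.14, 3.14].

## Interface

Orientations are given as a rotation vector (axis times angle).
In Python, from plant import manip gives the robot as it stands.
- The arm moves only by the shell command python3 -m creep 'ROWS' [OPENING] [FORCE]. ROWS is text: rows parted by semicolons, each of 4 numbers parted by spaces: the shift along the world's x, y, z in mm, then the turn about the world's z in rad. In form: dx dy dz spin; .... A call has exactly 10 rows; each row shifts and turns the commanded pose from where the row before left it; what a row does not reach is not made up. A row lasts 1/8 s, in which the tool goes at most 62.5 mm and 10.7 degrees, less where a joint would pass 70% of its speed; a pose out of reach is approached as far as the arm can. A call is refused whole if a number of a shift passes 62.5 or a number of a turn 0.188, either way. A call with a gripper value outside its range is refused whole. OPENING is the closure, from 0 (fully open) to 1 (shut), set as the call begins (- or left out, the last holds). The fingers move at their own pace and stop on an object; FORCE is the grip in N (left out, the last holds). Time passes only in rows, so rows that do not move let the fingers close, or fill a call up. It gives the time, the measured TCP pose, the force, the opening and the grip force at its end, in the units of the state.
- manip.state(): the state, without advancing time (a new reading comes with each control period).
- manip.grab_frame(name): name is "side" or "top"; returns (picture, depth): 384x512x3 uint8, red, green, blue; 384x512 float32, m along the optical axis (not along the pixel's ray), 0 where there is no reading.
- manip.get_calibration(name): a dict with "mtx" (3x3 intrinsics, pixels), "k1" (the pictures are not rectified: a ray, as slopes to the right and down, at radius r is drawn at 1 + k1 r^2 times it, then the intrinsics apply), "origin" and "attitude" of the camera in the world. Camera axes: x right, y down, z forward; pixel columns grow to the right and rows downward; lengths in m; the calibration is good to about 2 mm. A picture is of the moment at which its call begins. get_calibration takes no time and is no camera call.
- manip.sign_off(): hands the job in; it is judged then, once.
The state is a dict: "clock": time; "joint_pos": joint angles; "dq": joint speeds; "joint_efforts": joint torques, N m; "tool_pos": TCP position; "tcp_rot": TCP orientation; "force": force on the tool from outside, world axes, zero at the start; "wrist_torque": the same for the moment, N m; "finger_gap": finger opening in m; "finger_force": force on a finger pad.
Only numpy, scipy, OpenCV 4.12 (cv2) and the standard library are available. Lean on these libraries where they do the work, as an engineer would, in place of code of your own. Each camera call takes 0.05 s, during which the arm holds its last target. There are 200 camera calls.

## Task

Take the blue-headed centring plug out of its rack and lock it into the brass bayonet socket of the pin-pressing fixture: find the two slots with its lugs, press it down against the spring, turn it clockwise (seen from above) to the stop and let it come up into its notches, then let go. Never force it: push with no more than about 25 N and turn with no more than about half a newton metre. Leave the orange-headed plug and the two dark end plates where they are.

Things in the scene. Friction and masses are not known exactly. Their poses are not given: they have to be found in the camera images.
- plug: The blue-headed centring plug, about 0.2 kg, hanging upright in one of the two rack holes. Origin: centre of the underside of its shank, z up along its axis. Steel shank 24 mm in diameter, 0 to 31 mm up, its foot chamfered 4 mm. Aluminium flange 54 mm in diameter from 31 to 36 mm. The same after a half turn.
- plug_lugs (a point): Centre of the plug's two lugs, on its axis 11.5 mm above its origin. The lugs stand out along the plug's +x and -x, tips 38 mm apart, each 8 mm wide, 7 mm high (8 to 15 mm above the origin).
- plug_bar (a point): Centre of the plug's blue grip bar, on its axis 52 mm above its origin: 46 mm long along the plug's x (in line with the lugs), 12 mm thick along y, 32 mm high (36 to 68 mm above the origin). Pinch it across its thickness, from above.
- spare: A plug with an orange head and a thicker shank (34 mm) without lugs, the same flange and bar (also 68 mm high), hanging in the other rack hole. Stays where it is.
- rack: Fixed grey block, 85 mm (x) by 190 mm (y) by 45 mm high, origin at the centre of its underside. Two holes of 44 mm diameter at y = -50 and +50 mm; the plugs' flanges rest on its top.
- fixture: Fixed steel fixture, origin at the centre of its underside: base 170 x 170 mm, 22 mm high, a 130 x 130 mm frame to 48 mm (with 3 mm brass studs at its corners), and in the middle the brass bayonet ring, 75 mm across, its flat top 60 mm above the table. The ring can be set round in the fixture, with stiff friction (8 N m): where it stands is not measured.
- mouth (a point): Centre of the ring's top face; axes of the fixture, z up. Round bore, 27 mm in diameter. Two slots facing each other for the lugs, 11.5 mm wide, reaching to 42 mm across, in line with two white lines on the ring's top. They stand anywhere within 0.30 rad either way of the fixture's x axis: look by camera, or feel for them.
- slots (a point): 8 mm below the mouth: the plug's origin is here while its lugs rest on the ring's top, its shank already in the bore. Resting so with 3 to 6 N and turned slowly, the lugs drop in when within about 0.09 rad of the slots. Once in, the plug's origin is lower than this.
- plunger_top (a point): 14 mm below the mouth: top of the black sprung plunger in the bore, met by the plug's foot when the lugs are 6 mm into the slots. It pushes back with 5 N at first, 0.3 N more per mm, 10 N at full depth. A plug let go in the slots comes up to here.
- pressed (a point): 28 mm below the mouth: with the plug's origin here or lower its lugs are free to turn; at 31 mm the flange meets the ring, a hard stop. Pressed down it turns clockwise seen from above (the other way is blocked) with 0 to 0.3 N m, to a hard stop 0.96 rad from the slots. From 0.84 rad on (green dots on the ring at 0.91) it can rise into its notches.
- locked (a point): 23 mm below the mouth: the plug's origin when locked. Let up in its notches, the spring lifts it 5 mm from the pressed depth until its lugs meet the ledge (8 mm thick) from below. Let go short of the notches it stays lower.
- endplate_a: Dark round motor end plate lying on the table, 124 mm across, 8 mm thick, with six brass pins standing 10 mm above it. Origin: centre of its underside.
- endplate_b: Another end plate, the same.

How it is judged:
By the outcome, as a careful person would: the job done as asked, in the order asked, and still so for the second after the job is handed in, with the robot touching nothing.
It also fails if it takes over 69 s, if anything falls off the work surface, if the arm or the gripper's body presses on something with over 40 N, if the wrist force passes 120 N, or if a joint passes its speed limit or range.

## Working session

There is one attempt and no reset: what is moved stays moved. The work goes in short steps, Python scripts to look and compute and a shell command to move; the robot and the scene stay as the last step left them, time stands still between calls to the robot, and variables do not carry over. Pictures are saved under pics/ and viewed, at most 10 in all, crops included, and the job is handed in when it is done.

```bash
mkdir -p pics
cat > h.py <<'E'
import numpy as np,cv2
from plant import manip
def px2w(name,u,v,z=None,depth=None):
    c=manip.get_calibration(name);K=np.array(c["mtx"]);k=c["k1"]
    d=np.array([(u-K[0,2])/K[0,0],(v-K[1,2])/K[1,1]]);s=d.copy()
    for _ in range(20): s=d/(1+k*(s@s))
    R=np.array(c["attitude"]);R=R if R.shape==(3,3) else cv2.Rodrigues(R.astype(float))[0]
    o=np.array(c["origin"]);r=R@np.array([s[0],s[1],1.])
    return o+r*(depth if z is None else (z-o[2])/r[2])
E
python3 - <<'E'
from h import *
for n in("top","side"):
    p,d=manip.grab_frame(n);cv2.imwrite(f"pics/{n}0.png",p[:,:,::-1]);np.save(f"pics/{n}0.npy",d);print(n,manip.get_calibration(n))
print(manip.state())
E
```

```text
top {'mtx': array([[355.54969661,   0.        , 258.92021171],
       [  0.        , 355.54969661, 191.34525628],
       [  0.        ,   0.        ,   1.        ]]), 'k1': -0.03454844384333576, 'origin': array([ 0.33503263, -0.07926802,  0.9159321 ]), 'attitude': array([-2.1721052 ,  2.10699535, -0.18784265])}
side {'mtx': array([[450.1391164 ,   0.        , 258.5430144 ],
       [  0.        , 450.1391164 , 188.19432734],
       [  0.        ,   0.        ,   1.        ]]), 'k1': 0.058111980450458, 'origin': array([ 0.38310529, -1.10426037,  1.07644073]), 'attitude': array([-2.33926881,  0.11085353, -0.03589948])}
{'clock': 0.1, 'joint_pos': array([-1.38310997e+00,  8.78807585e-02,  1.37211367e+00, -1.38307885e-05,
        1.68358865e+00, -1.03086236e-01]), 'dq': array([ 1.08286661e-03, -1.27062701e-03, -3.45184536e-03, -9.04451520e-05,
       -4.83193337e-04, -6.12198808e-04]), 'joint_efforts': array([ 1.50831398e-03, -3.53015327e+01, -3.14218926e+01, -1.80527668e-04,
        7.92019826e-03,  8.19483830e-06]), 'tool_pos': array([ 0.15759558, -0.52647165,  0.230251  ]), 'tcp_rot': array([-3.10648215e+00, -4.54846750e-01,  1.53687389e-04]), 'force': array([ 0.73665338, -0.24997005, -0.5970993 ]), 'wrist_torque': array([ 0.00493868,  0.00759338, -0.02010965]), 'finger_force': 0.0, 'finger_gap': 0.08522611012490054}
```

View pics/top0.png

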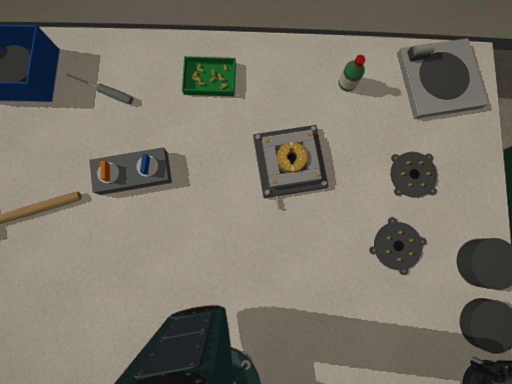

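View pics/side0.png

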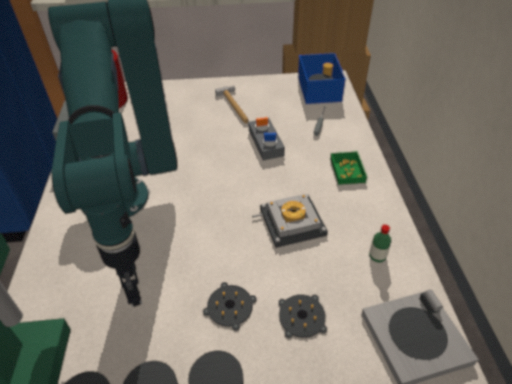

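The top view shows the blue bar at about (147,165), the orange one at (106,172) and the brass ring at (292,157). A small stub sticks out of the fixture at (281,203). I'll enlarge the plug and the ring.

Run:
```python
from h import *
p=cv2.imread("pics/top0.png")
a=cv2.resize(p[140:200,85:175],(600,400),interpolation=cv2.INTER_CUBIC)
b=cv2.resize(p[132:182,254:329],(600,400),interpolation=cv2.INTER_CUBIC)
a=cv2.resize(p[145:190,115:175],(800,600),interpolation=cv2.INTER_CUBIC)
b=cv2.resize(p[120:195,245:345],(800,600),interpolation=cv2.INTER_CUBIC)
cv2.imwrite("pics/a.png",a);cv2.imwrite("pics/b.png",b)
h=cv2.cvtColor(p,cv2.COLOR_BGR2HSV)
m=((h[...,0]>100)&(h[...,0]<125)&(h[...,1]>150)).astype(np.uint8);m[:, :120]=0;m[:,180:]=0;m[:145]=0;m[190:]=0
v,u=np.nonzero(m);print(len(u),u.mean(),v.mean(),cv2.minAreaRect(np.c_[u,v].astype(np.float32)))
d=np.load("pics/top0.npy")
print(d[157:172:2,138:158:2].round(3))
```

```text
131 144.4732824427481 163.35114503816794 ((144.5, 163.5), (19.0, 7.0), 90.0)
[[0.893 0.893 0.857 0.855 0.855 0.871 0.886 0.886 0.894 0.894]
 [0.894 0.887 0.854 0.857 0.856 0.872 0.886 0.888 0.888 0.895]
 [0.888 0.886 0.856 0.854 0.86  0.872 0.89  0.886 0.889 0.885]
 [0.888 0.883 0.854 0.852 0.859 0.873 0.887 0.888 0.889 0.885]
 [0.886 0.885 0.852 0.85  0.859 0.873 0.884 0.884 0.885 0.884]
 [0.883 0.853 0.851 0.852 0.864 0.876 0.882 0.883 0.884 0.884]
 [0.883 0.85  0.851 0.85  0.86  0.879 0.886 0.884 0.886 0.883]
 [0.882 0.852 0.851 0.852 0.864 0.878 0.883 0.882 0.883 0.882]]
```

View pics/a.png

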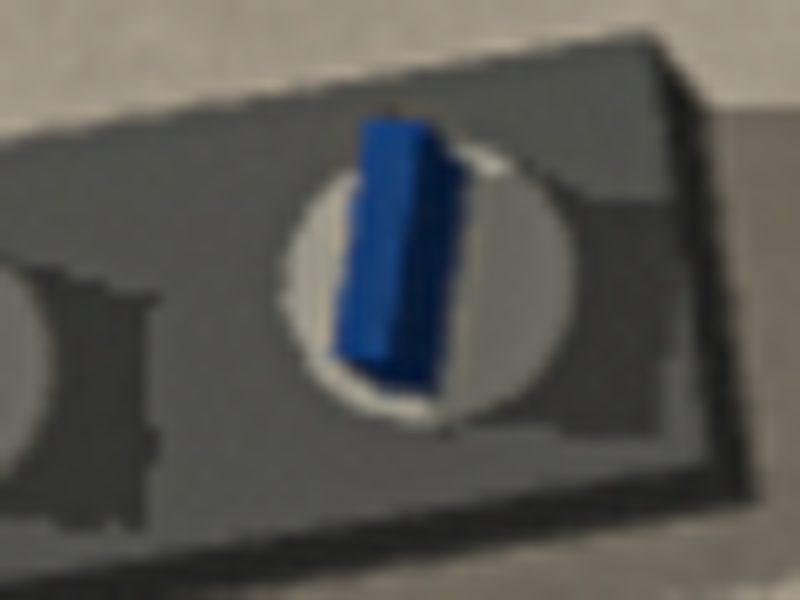

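View pics/b.png

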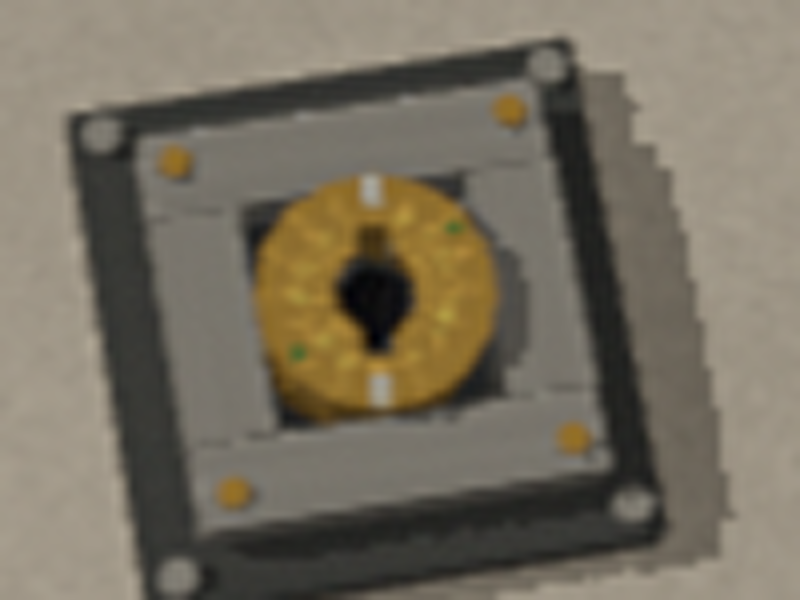

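The crops give these positions:
- **Bar top (crop a):** corners at (362,118), (430,122), (388,362) and (335,352).
- **Flange (crop a):** circle centred near (429,283).
- **Ring (crop b):** centre at (376,293), with white lines at (371,190) and (380,391).
- **Studs (crop b):** (175,161), (510,110), (573,437) and (233,493).

Run:
```python
from h import *
def A(x,y,z): return px2w("top",(x+.5)/13.333-.5+115,(y+.5)/13.333-.5+145,z)
def B(x,y,z): return px2w("top",(x+.5)/8-.5+245,(y+.5)/8-.5+120,z)
c=[A(*q,.082) for q in((362,118),(430,122),(388,362),(335,352))]
print("bar top",np.mean(c,0),"flange",A(429,283,.05))
d=(c[0]+c[1]-c[2]-c[3])/2;print("ang",np.arctan2(d[1],d[0]),np.linalg.norm(d),np.linalg.norm(c[0]-c[1]),np.linalg.norm(c[2]-c[3]))
e=c[0]-c[3];f=c[1]-c[2];print(np.arctan2(e[1],e[0]),np.arctan2(f[1],f[0]))
s=[B(*q,.051) for q in((175,161),(510,110),(573,437),(233,493))]
print("studs",np.mean(s,0));g=s[0]+s[1]-s[2]-s[3];print("fix ang",np.arctan2(g[1],g[0]))
print("ring",B(376,293,.06));l=[B(371,190,.06),B(380,391,.06)]
d=l[0]-l[1];print("lines",np.mean(l,0),np.arctan2(d[1],d[0]),np.linalg.norm(d))
# depth & ring check
D=np.load("pics/top0.npy")
for u,v in((283,157),(302,157),(292,148)):print(px2w("top",u,v,depth=D[v,u]))
R=cv2.Rodrigues(manip.state()["tcp_rot"])[0];print(R.round(3))
```

```text
bar top [0.53607767 0.19590427 0.082     ] flange [0.5354268  0.19629251 0.05      ]
ang -0.057072563314926994 0.04421739602070542 0.01245065882653314 0.00984695947657124
-0.02667753793513577 -0.08657148606861056
studs [ 0.56960126 -0.16422567  0.051     ]
fix ang 0.19105569850094975
ring [ 0.56894095 -0.16425613  0.06      ]
lines [ 0.56994125 -0.16408158  0.06      ] 0.057184150675415775 0.06446934476874558
[ 0.56650171 -0.14308682  0.05869448]
[ 0.56766399 -0.19024359  0.06023648]
[ 0.59042822 -0.16518577  0.0587722 ]
[[ 0.958  0.287 -0.   ]
 [ 0.287 -0.958  0.002]
 [ 0.    -0.002 -1.   ]]
```

```bash
python3 -m creep '27 51.6 -5 -0.025; 27 51.6 -5 -0.025; 27 51.6 -5 -0.025; 27 51.6 -5 -0.025; 27 51.6 -5 -0.025; 27 51.6 -5 -0.025; 27 51.6 -5 -0.025; 27 51.6 -5 -0.025; 27 51.6 -5 -0.025; 27 51.6 -5 -0.025' 0 40; python3 -m creep '27 51.6 -10 -0.025; 27 51.6 -10 -0.025; 27 51.6 -10 -0.025; 27 51.6 -10 -0.025; 0 0 0 0; 0 0 0 0; 0 0 0 0; 0 0 0 0; 0 0 0 0; 0 0 0 0'
```

```text
clock: 1.35
tool_pos: [0.428, -0.009, 0.181]
tcp_rot: [3.141, 0.063, 0.0]
force: [1.3, -1.3, 0.1]
finger_gap: 0.0852
finger_force: 0.0
clock: 2.6
tool_pos: [0.5357, 0.1951, 0.1417]
tcp_rot: [-3.14, 0.094, -0.001]
force: [0.8, -0.8, -0.7]
finger_gap: 0.0854
finger_force: 0.0
```

```bash
python3 -m creep '0.4 0.8 -20 0; 0 0 -20 0; 0 0 -20 0; 0 0 -15 0; 0 0 -8 0; 0 0 -4 0; 0 0 0 0; 0 0 0 0; 0 0 0 0; 0 0 0 0' && python3 -m creep '0 0 0 0; 0 0 0 0; 0 0 0 0; 0 0 0 0; 0 0 0 0; 0 0 0 0; 0 0 0 0; 0 0 0 0; 0 0 0 0; 0 0 0 0' 1 70
```

```text
clock: 3.85
tool_pos: [0.5363, 0.1963, 0.0547]
tcp_rot: [-3.14, 0.093, -0.001]
force: [-0.2, 0.0, -0.2]
finger_gap: 0.0853
finger_force: 0.0
clock: 5.1
tool_pos: [0.5363, 0.1963, 0.0546]
tcp_rot: [-3.14, 0.093, -0.001]
force: [0.7, 0.5, 1.5]
finger_gap: 0.0111
finger_force: 69.5
```

```bash
python3 -m creep '0 0 8 0; 0 0 20 0; 0 0 25 0; 0 0 27 0; 3.3 -30 0 0.01; 5 -55 0 0.018; 5 -55 0 0.018; 5 -55 0 0.018; 5 -55 0 0.018; 5 -55 0 0.018' && python3 -m creep '3 -35 0 0.012; 1.9 -20 0 0.005; 0 0 0 0; 0 0 0 0; 0 0 0 0; 0 0 0 0; 0 0 0 0; 0 0 0 0; 0 0 0 0; 0 0 0 0'
python3 - <<'E'
from h import *
for n in("top","side"):
    p,d=manip.grab_frame(n);cv2.imwrite(f"pics/{n}1.png",p[:,:,::-1])
t=cv2.imread("pics/top1.png")[110:200,240:340];s=cv2.imread("pics/side1.png")[140:240,240:340]
cv2.imwrite("pics/c.png",np.hstack([cv2.resize(t,(400,360),interpolation=2),cv2.resize(s,(360,360),interpolation=2)]))
E
```

```text
clock: 6.35
tool_pos: [0.5637, -0.1103, 0.1338]
tcp_rot: [-3.14, -0.065, 0.002]
force: [1.7, 0.5, -1.8]
finger_gap: 0.011
finger_force: 69.1
clock: 7.6
tool_pos: [0.5693, -0.1638, 0.1344]
tcp_rot: [3.14, 0.091, 0.0]
force: [0.0, 0.1, -2.1]
finger_gap: 0.0107
finger_force: 69.0
```

View pics/c.png

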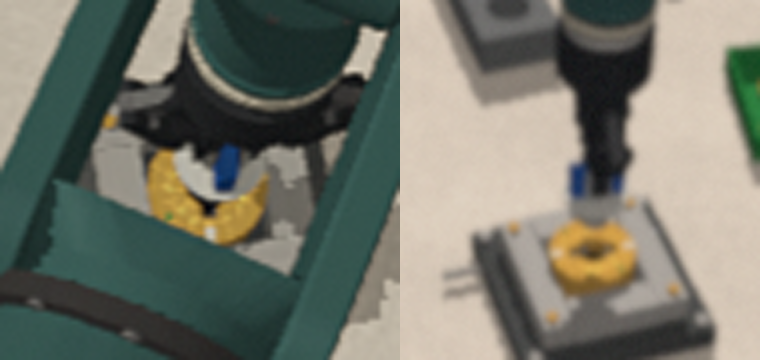

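```bash
python3 -m creep '0 0 -12 0; 0 0 -12 0; 0 0 -4 0; 0 0 -2 0; 0 0 -2 0; 0 0 -2 0; 0 0 -1 0; 0 0 -1 0; 0 0 0 0; 0 0 0 0' && python3 -c "
from h import *;s=manip.state();print(s['force'],s['wrist_torque'],s['tool_pos'])"
```

```text
clock: 8.95
tool_pos: [0.5693, -0.1637, 0.0984]
tcp_rot: [3.14, 0.091, 0.0]
force: [-1.2, -0.4, -2.8]
finger_gap: 0.0107
finger_force: 69.0
[-1.23453686 -0.43095622 -2.78503222] [ 0.02560668 -0.05764387  0.01168844] [ 0.56934267 -0.16373937  0.09842688]
```

```bash
python3 -m creep '0 0 -1 0; 0 0 -1 0; 0 0 -1 0; 0 0 -1 0; 0 0 -1 0; 0 0 -1 0; 0 0 -0.5 0; 0 0 -0.5 0; 0 0 0 0; 0 0 0 0' && python3 -c "
from h import *;s=manip.state();print(s['force'],s['wrist_torque'],s['tool_pos'])"
```

```text
clock: 10.2
tool_pos: [0.5693, -0.1637, 0.0914]
tcp_rot: [3.14, 0.091, 0.0]
force: [-0.4, 0.9, -2.4]
finger_gap: 0.0109
finger_force: 69.0
[-0.42183122  0.92485878 -2.37167037] [ 0.04643947 -0.00782227  0.03451939] [ 0.56929737 -0.16370919  0.09138058]
```

```bash
python3 -m creep '0 0 -1 0; 0 0 -1 0; 0 0 -1 0; 0 0 -1 0; 0 0 -1 0; 0 0 -1 0; 0 0 -1 0; 0 0 -1 0; 0 0 0 0; 0 0 0 0' && python3 -c "
from h import *;s=manip.state();print(s['force'],s['wrist_torque'],s['tool_pos'])"
```

```text
clock: 11.45
tool_pos: [0.5694, -0.1637, 0.0836]
tcp_rot: [3.14, 0.091, 0.0]
force: [-2.5, 0.3, 3.5]
finger_gap: 0.0107
finger_force: 69.9
[-2.49778157  0.32032561  3.48534456] [ 0.16033792  0.46926995 -0.00952941] [ 0.56937191 -0.16373808  0.08356493]
```

```bash
python3 -m creep '-0.7 0 -1.5 0; 0 0 -1.5 0; 0 0 -1.5 0; 0 0 -1.5 0; 0 0 -1.5 0; 0 0 -1.5 0; 0 0 -1.5 0; 0 0 -1 0; 0 0 -1 0; 0 0 0 0' && python3 -c "
from h import *;s=manip.state();print(s['force'],s['wrist_torque'],s['tool_pos'])"
```

```text
clock: 12.7
tool_pos: [0.5692, -0.1638, 0.0717]
tcp_rot: [3.14, 0.091, 0.003]
force: [-0.6, 1.4, 7.8]
finger_gap: 0.0109
finger_force: 70.4
[-0.62189024  1.3806944   7.76484579] [ 0.302183    0.1440904  -0.00388836] [ 0.56924041 -0.16377166  0.07171956]
```

```bash
python3 -m creep '0 0 -0.6 0; 0 0 0 0; 0 0 0 -0.03; 0 0 0 -0.03; 0 0 0 -0.03; 0 0 0 -0.03; 0 0 0 -0.03; 0 0 0 -0.03; 0 0 0 0; 0 0 0 0' && python3 -c "
from h import *;s=manip.state();print(s['force'],s['wrist_torque'],s['tool_pos'])"
```

```text
clock: 13.95
tool_pos: [0.5694, -0.1642, 0.0714]
tcp_rot: [3.135, -0.192, 0.004]
force: [-0.5, 0.6, 6.2]
finger_gap: 0.0111
finger_force: 70.4
[-0.47528204  0.63372315  6.24262353] [0.15178825 0.11629613 0.01652935] [ 0.56943583 -0.16416712  0.07139122]
```

```bash
python3 -m creep '0 0 0 -0.06; 0 0 0 -0.06; 0 0 0 -0.06; 0 0 0 -0.06; 0 0 0 -0.06; 0 0 0 -0.06; 0 0 0 -0.06; 0 0 0 -0.06; 0 0 0 -0.06; 0 0 0 0' && python3 -c "
from h import *;s=manip.state();print(s['force'],s['wrist_torque'],s['tool_pos'],s['tcp_rot'])"
```

```text
clock: 15.2
tool_pos: [0.5696, -0.1645, 0.0715]
tcp_rot: [2.97, -1.022, 0.005]
force: [-0.8, 0.3, 7.4]
finger_gap: 0.0112
finger_force: 70.4
[-0.76601555  0.2825049   7.42522849] [ 0.04276295  0.0809823  -0.02709517] [ 0.56958397 -0.16445893  0.07151667] [ 2.96996324 -1.02172192  0.00497053]
```

```bash
python3 -m creep '0 0 0 -0.02; 0 0 0 -0.02; 0 0 0 -0.02; 0 0 0 -0.02; 0 0 0 -0.02; 0 0 0 -0.02; 0 0 0 -0.02; 0 0 0 -0.02; 0 0 0 -0.02; 0 0 0 0' && python3 -c "
from h import *;s=manip.state();print(s['force'],s['wrist_torque'],s['tool_pos'],s['tcp_rot'])"
```

```text
clock: 16.45
tool_pos: [0.5696, -0.1645, 0.0715]
tcp_rot: [2.867, -1.284, 0.005]
force: [0.3, 0.2, 6.7]
finger_gap: 0.0105
finger_force: 70.4
[0.34652107 0.16422379 6.69204988] [-0.01368819  0.05591952  0.00833257] [ 0.56963845 -0.16446471  0.07153843] [ 2.86659787 -1.2840853   0.00528209]
```

Now small steps to the stop, with the torque read after each call.

```bash
python3 -m creep '0 0 0 -0.01; 0 0 0 -0.01; 0 0 0 -0.01; 0 0 0 -0.01; 0 0 0 -0.01; 0 0 0 0; 0 0 0 0; 0 0 0 0; 0 0 0 0; 0 0 0 0' && python3 -c "
from h import *;s=manip.state();print(s['force'],s['wrist_torque'],2*np.arctan2(s['tcp_rot'][1],s['tcp_rot'][0]))"
```

```text
clock: 17.7
tool_pos: [0.57, -0.1643, 0.0716]
tcp_rot: [-2.834, 1.355, -0.006]
force: [0.7, 0.6, 7.1]
finger_gap: 0.0107
finger_force: 70.4
[0.72741964 0.6270996  7.13520591] [ 0.06823218 -0.10148195  0.04304005] 5.3912357776131135
```

```bash
python3 -m creep '0 0 0 -0.01; 0 0 0 -0.01; 0 0 0 0; 0 0 0 0; 0 0 0 0; 0 0 0 0; 0 0 0 0; 0 0 0 0; 0 0 0 0; 0 0 0 0' && python3 -c "
from h import *;s=manip.state();print(s['force'],s['wrist_torque'],2*np.arctan2(s['tcp_rot'][1],s['tcp_rot'][0])-2*np.pi)"
```

```text
clock: 18.95
tool_pos: [0.5702, -0.1643, 0.0716]
tcp_rot: [-2.82, 1.383, -0.007]
force: [0.8, 0.3, 6.3]
finger_gap: 0.011
finger_force: 70.4
[0.82254358 0.26885746 6.27381259] [ 0.10842634 -0.17957921  0.15368656] -0.9119002370653462
```

```bash
python3 -m creep '0 0 0 -0.008; 0 0 0 -0.007; 0 0 0 0; 0 0 0 0; 0 0 0 0; 0 0 0 0; 0 0 0 0; 0 0 0 0; 0 0 0 0; 0 0 0 0' && python3 -c "
from h import *;s=manip.state();print(s['force'],s['wrist_torque'],2*np.arctan2(s['tcp_rot'][1],s['tcp_rot'][0])-2*np.pi)"
```

```text
clock: 20.2
tool_pos: [0.5704, -0.1642, 0.0716]
tcp_rot: [-2.81, 1.404, -0.007]
force: [1.4, 0.7, 6.8]
finger_gap: 0.0111
finger_force: 70.3
[1.38126774 0.65604289 6.77434673] [ 0.11929578 -0.27737495  0.08482873] -0.9268432621700802
```

```bash
python3 -m creep '0 0 0 -0.01; 0 0 0 -0.01; 0 0 0 0; 0 0 0 0; 0 0 0 0; 0 0 0 0; 0 0 0 0; 0 0 0 0; 0 0 0 0; 0 0 0 0' && python3 -c "
from h import *
for i in range(4):
  s=manip.state();print(s['force'],s['wrist_torque'],2*np.arctan2(s['tcp_rot'][1],s['tcp_rot'][0])-2*np.pi);manip.grab_frame('top')"
```

```text
clock: 21.45
tool_pos: [0.5705, -0.1641, 0.0716]
tcp_rot: [-2.796, 1.431, -0.008]
force: [2.5, 0.8, 5.0]
finger_gap: 0.0106
finger_force: 70.3
[2.48692298 0.79518476 5.0087809 ] [ 0.20191944 -0.38709442  0.16912776] -0.9464648438873278
[2.26207009 1.28555074 6.6300797 ] [ 0.21401503 -0.34608189  0.15819473] -0.9464780929509642
[2.6884877  1.03681939 7.25677525] [ 0.16566958 -0.33259196  0.17714308] -0.9465601621967501
[ 1.18047533 -0.28121419  5.22214378] [ 0.17076705 -0.32367701  0.19628502] -0.9465491115546136
```

```bash
python3 -m creep '0 0 0 0.02; 0 0 1 0; 0 0 1 0; 0 0 1 0; 0 0 1 0; 0 0 0.5 0; 0 0 0.5 0; 0 0 0 0; 0 0 0 0; 0 0 0 0' && python3 -c "
from h import *
s=manip.state();print(s['force'],s['wrist_torque'],2*np.arctan2(s['tcp_rot'][1],s['tcp_rot'][0])-2*np.pi)"
```

```text
clock: 22.9
tool_pos: [0.5703, -0.1641, 0.0758]
tcp_rot: [-2.809, 1.404, -0.007]
force: [6.0, 0.4, 4.1]
finger_gap: 0.0113
finger_force: 69.8
[5.98061001 0.36102809 4.14421632] [ 0.04474005 -1.08146199 -0.02711418] -0.9272271611653
```

```bash
python3 -m creep '0.5 0 0 0; 0.4 0 0 0; 0 0 0.5 0; 0 0 0.5 0; 0 0 0.5 0; 0 0 0 0; 0 0 0 0; 0 0 0 0; 0 0 0 0; 0 0 0 0' && python3 -c "
from h import *
s=manip.state();print(s['force'],s['wrist_torque'],2*np.arctan2(s['tcp_rot'][1],s['tcp_rot'][0])-2*np.pi)"
```

```text
clock: 24.15
tool_pos: [0.5703, -0.1641, 0.0768]
tcp_rot: [-2.81, 1.405, -0.003]
force: [5.5, -1.3, 3.9]
finger_gap: 0.0109
finger_force: 69.7
[ 5.53755707 -1.28268919  3.9065597 ] [-0.06099649 -1.16686944  0.02897935] -0.9272890401654958
```

```bash
python3 -m creep '0.4 0 0 0; 0.4 0 0 0; 0.4 0 0 0; 0 0 0 0; 0 0 0.5 0; 0 0 0.5 0; 0 0 0 0; 0 0 0 0; 0 0 0 0; 0 0 0 0' && python3 -c "
from h import *
s=manip.state();print(s['force'],s['wrist_torque'],s['tool_pos'],s['tcp_rot'],2*np.arctan2(s['tcp_rot'][1],s['tcp_rot'][0])-2*np.pi)"
```

```text
clock: 25.4
tool_pos: [0.5705, -0.1639, 0.0775]
tcp_rot: [2.809, -1.405, -0.001]
force: [4.0, -4.6, 1.8]
finger_gap: 0.0113
finger_force: 69.6
[ 3.97969306 -4.64292991  1.77128705] [-0.66737224 -0.72118745  0.0051048 ] [ 0.57049812 -0.16394785  0.0775075 ] [ 2.80935875e+00 -1.40468924e+00 -5.60754938e-04] -7.210486142245073
```

```bash
python3 -m creep '0.4 -0.4 0 0; 0.2 -0.4 0 0; 0 0 0.3 0; 0 0 0.3 0; 0 0 0 0; 0 0 0 0; 0 0 0 0; 0 0 0 0; 0 0 0 0; 0 0 0 0' && python3 -c "
from h import *
s=manip.state();print(s['force'],s['wrist_torque'],s['tool_pos'],s['tcp_rot'])"
```

```text
clock: 26.65
tool_pos: [0.5707, -0.1641, 0.0776]
tcp_rot: [2.81, -1.405, -0.003]
force: [0.2, -0.2, -3.4]
finger_gap: 0.0109
finger_force: 68.9
[ 0.24843829 -0.15718561 -3.41136508] [-0.00486195 -0.06186693 -0.01379611] [ 0.57069325 -0.16412122  0.07760306] [ 2.81006148 -1.40467812 -0.00317813]
```

```bash
python3 -m creep '0 0 0 0; 0 0 0 0; 0 0 0 0; 0 0 0 0; 0 0 0 0; 0 0 0 0; 0 0 0 0; 0 0 0 0; 0 0 0 0; 0 0 0 0' 0 20 && python3 -m creep '0 0 5 0; 0 0 15 0; 0 0 25 0; 0 0 30 0; -40 0 20 0; -50 0 0 0; -50 0 0 0; -50 0 0 0; 0 0 0 0; 0 0 0 0'
python3 - <<'E'
from h import *
for n in("top","side"):
    p,d=manip.grab_frame(n);cv2.imwrite(f"pics/{n}2.png",p[:,:,::-1])
    if n=="top":np.save("pics/top2.npy",d)
t=cv2.imread("pics/top2.png")[120:195,245:345];s=cv2.imread("pics/side2.png")[170:240,250:340]
cv2.imwrite("pics/d.png",np.hstack([cv2.resize(t,(400,300),interpolation=2),cv2.resize(s,(386,300),interpolation=2)]))
E
```

```text
clock: 27.9
tool_pos: [0.5713, -0.1645, 0.0783]
tcp_rot: [2.81, -1.405, -0.0]
force: [-0.2, -0.3, 0.1]
finger_gap: 0.0854
finger_force: 0.0
clock: 29.15
tool_pos: [0.3821, -0.1649, 0.1747]
tcp_rot: [2.81, -1.405, 0.005]
force: [-0.9, -0.2, 0.3]
finger_gap: 0.0855
finger_force: 0.0
```

View pics/d.png

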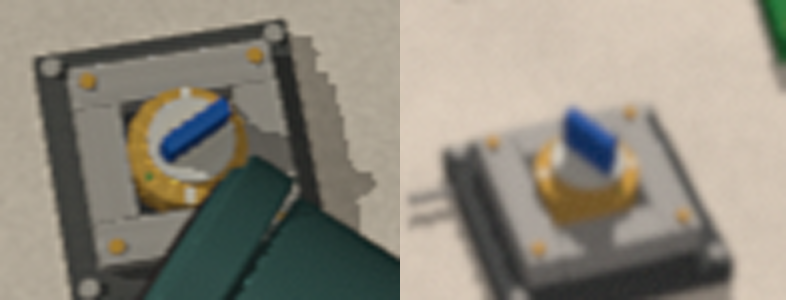

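The plug stands upright and flush in the ring. Its bar points from (224,103) to (165,155) in the left crop, towards the green dot at (149,176). The ring's white lines haven't moved. I'll check the height and angle numerically.

Run:
```python
from h import *
def B(x,y,z): return px2w("top",(x+.5)/4-.5+245,(y+.5)/4-.5+120,z)
d=B(224,103,.105)-B(165,155,.105);print("bar",np.arctan2(d[1],d[0]))
d=B(186,92,.06)-B(190,195,.06);print("lines",np.arctan2(d[1],d[0]))
g=B(149,176,.06)-B(188,143.5,.06);print("dot",np.arctan2(-g[1],-g[0]))
D=np.load("pics/top2.npy")
m=[]
for v in range(140,162):
  for u in range(276,306):
    w=px2w("top",u,v,depth=D[v,u]); m.append(w)
m=np.array(m);t=m[m[:,2]>.098];print("bar top z",np.median(t[:,2]),t[:,2].max(),len(t))
r=np.hypot(m[:,0]-.5700,m[:,1]+.1642);f=m[(r<.025)&(m[:,2]<.085)];print("flange z",np.median(f[:,2]))
c=cv2.fitLine(t[:,:2].astype(np.float32),2,0,.01,.01).ravel();print(np.arctan(c[1]/c[0]),t.mean(0))
```

```text
bar -0.8085524589442739
lines 0.05134296036961448
dot -0.8364402385391685
bar top z 0.10474920285912231 0.9159321007546446 108
flange z 0.07339547586058737
-0.37602785 [ 0.56123151 -0.16107332  0.13119868]
```

```bash
python3 -c "
from plant import manip;print(manip.sign_off())"
```

```text
the job is handed in; nothing more can be done
None
```

The blue-headed plug is locked in the bayonet socket and let go: turned clockwise to the stop, then up in its notches about 23 mm below the mouth. I handed the job in at about 29 s. The highest forces I read between moves were about 10 N pressing down and 0.2 N m turning, and the orange plug and both end plates were never approached.

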